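# Let two corks out of the feeder

## Task

Of the two feeders, pick the one loaded with the tan corks: with your fingertips press its red paddle all the way down so that the gate lifts, keep it down until both corks have rolled into the feeder's catch tray, then let the paddle come back up so the gate closes. Do not touch the corks or the black stoppers, do not press the other feeder's paddle, and leave everything else on the counter where it stands.

Things in the scene. Friction and masses are not known exactly. Their poses are not given: they have to be found in the camera images.
- cork_feeder: fixed cork feeder: sloped aluminium chute, open above, on a grey base 335 mm long, 100 mm wide. Origin on the countertop under the middle of the rocker's axle, z up, +x the downhill way the pieces roll; the base spans x -125 to 210 mm. The level axle lies along y, 110 mm up. Paddle at the -x end, clear plastic gate at x = 92 mm. Loaded with two tan corks; stands left or right.
- cork_paddle (a point): centre of the top face of the red paddle (44 mm along the feeder's x, 82 mm across, 7 mm thick) of the cork feeder: on the rocker, 100 mm along its arm from the axle towards -x and 8 mm above the arm line. At rest 138 mm above the countertop, tilted 0.2 rad with the outer edge higher; fully pressed 98 mm up, tilted 0.2 rad the other way. Clear above and beneath.
- cork_lever (a joint): rocker angle (rad) of the cork feeder: 0 = at rest, paddle up, gate shut; 0.40 = paddle fully down at its stop, gate lifted about 40 mm. A spring returns it to 0 when let go; at the paddle it takes about 3 N to start and 6 N to hold fully down. The pieces can pass under the gate from about 0.25.
- stopper_feeder: fixed stopper feeder: sloped aluminium chute, open above, on a grey base 335 mm long, 100 mm wide. Origin on the countertop under the middle of the rocker's axle, z up, +x the downhill way the pieces roll; the base spans x -125 to 210 mm. The level axle lies along y, 110 mm up. Paddle at the -x end, clear plastic gate at x = 92 mm. Same build; loaded with two black stoppers.
- stopper_paddle (a point): centre of the top face of the red paddle (44 mm along the feeder's x, 82 mm across, 7 mm thick) of the stopper feeder: on the rocker, 100 mm along its arm from the axle towards -x and 8 mm above the arm line. At rest 138 mm above the countertop, tilted 0.2 rad with the outer edge higher; fully pressed 98 mm up, tilted 0.2 rad the other way. Clear above and beneath.
- stopper_lever (a joint): rocker angle (rad) of the stopper feeder: 0 = at rest, paddle up, gate shut; 0.40 = paddle fully down at its stop, gate lifted about 40 mm. A spring returns it to 0 when let go; at the paddle it takes about 3 N to start and 6 N to hold fully down. The pieces can pass under the gate from about 0.25.
- cork_1: tan natural cork: a cylinder 24 mm in diameter and 44 mm long, origin at its centre, its own y along the cylinder axis. At the start it lies across the cork feeder's chute, the lower one, resting against the gate. That feeder's open catch tray, past the gate, spans x 112 to 206 mm and y -31 to 31 mm in the feeder's frame, floor 17 mm and wall tops 51 mm above the countertop.
- cork_2: tan natural cork: a cylinder 24 mm in diameter and 44 mm long, origin at its centre, its own y along the cylinder axis. At the start it lies across the cork feeder's chute, the upper one, resting against the lower. That feeder's open catch tray, past the gate, spans x 112 to 206 mm and y -31 to 31 mm in the feeder's frame, floor 17 mm and wall tops 51 mm above the countertop.
- stopper_1: black rubber stopper: a cylinder 24 mm in diameter and 44 mm long, origin at its centre, its own y along the cylinder axis. At the start it lies across the stopper feeder's chute, the lower one, resting against the gate. That feeder's open catch tray, past the gate, spans x 112 to 206 mm and y -31 to 31 mm in the feeder's frame, floor 17 mm and wall tops 51 mm above the countertop.
- stopper_2: black rubber stopper: a cylinder 24 mm in diameter and 44 mm long, origin at its centre, its own y along the cylinder axis. At the start it lies across the stopper feeder's chute, the upper one, resting against the lower. That feeder's open catch tray, past the gate, spans x 112 to 206 mm and y -31 to 31 mm in the feeder's frame, floor 17 mm and wall tops 51 mm above the countertop.
- bottle_1: squat amber glass bottle, 76 mm diameter, 160 mm tall; loose, to be left alone; origin at the centre of its underside
- bottle_2: second squat amber glass bottle, 76 mm diameter, 160 mm tall; loose, to be left alone; origin at the centre of its underside
- capper_bell: stainless crown capper bell, 52 mm diameter, 62 mm tall; loose, to be left alone; origin at the centre of its underside
- sizing_ring: chrome cork-sizing ring lying flat, 44 mm outer diameter, 14 mm high; loose, to be left alone; origin at the centre of its underside
- dowel: beech tamping dowel standing upright on its 44 mm foot, 146 mm tall; loose, to be left alone; origin at the centre of its underside
- cap_jar: jar with brass lid, 68 mm diameter, 85 mm tall; loose, to be left alone; origin at the centre of its underside
- can_opener: can opener lying flat, about 170 mm long, 34 mm wide, 20 mm high, black handles; loose, to be left alone; origin at the centre of its underside

How it is judged:
On the way, in this order (a step that is already met when the one before it is completed fails the run):
1. the cork feeder's paddle is being pressed and its gate is lifting (value of joint cork_lever above 0.08 rad and contact force between the fingers and cork_lever above 0.3 N).
2. both corks have rolled into the cork feeder's catch tray (x of cork_1 in the frame of cork_feeder between 0.112 and 0.21 m and y of cork_1 in the frame of cork_feeder between -0.034 and 0.034 m and z of each of cork_1, cork_2 in the frame of cork_feeder below 0.06 m and x of cork_2 in the frame of cork_feeder between 0.112 and 0.21 m and y of cork_2 in the frame of cork_feeder between -0.034 and 0.034 m), for 0.1 s.
At the end, for the whole second after the job is handed in: both corks lie at rest (under 20 mm/s) in the cork feeder's catch tray, and both rockers are back up with gates shut (within 0.04 rad) (all of step 2 and value of joint each of cork_lever, stopper_lever below 0.04 rad and linear speed of each of cork_1, cork_2 below 0.02 m/s); the robot touches nothing.
It fails at once if the other feeder's paddle is pressed (value of joint stopper_lever above 0.1 rad).
It fails at once if a black stopper is moved more than 15 mm (distance of any of stopper_1, stopper_2 from where it was at the start of the episode above 0.015 m).
It fails at once if the robot touches a cork or a black stopper (contact force between any of the fingers, the arm and cork_1 above 0.2 N or contact force between any of the fingers, the arm and cork_2 above 0.2 N or contact force between any of the fingers, the arm and stopper_1 above 0.2 N or contact force between any of the fingers, the arm and stopper_2 above 0.2 N).
It fails at once if a cork is lifted or thrown up (height (world z) of any of cork_1, cork_2 above 0.11 m).
It fails at once if another thing on the counter is moved more than 20 mm or tipped (distance of any of bottle_1, bottle_2, capper_bell, sizing_ring, dowel, cap_jar, can_opener from where it was at the start of the episode above 0.02 m or angle between any of bottle_1, bottle_2, capper_bell, sizing_ring, dowel, cap_jar, can_opener's own z axis and vertical above 0.3 rad).
It also fails if it takes over 34 s, if anything falls off the work surface, if the arm or the gripper's body presses on something with over 40 N, if the wrist force passes 120 N, or if a joint passes its speed limit or range.

## Robot

A 6-joint arm with a two-finger parallel gripper is mounted at the origin on the work surface. World frame = base frame: x ahead of the robot, y to its left, z up, the work surface at z = 0. Lengths are in m, angles in rad, forces in N, time in s.
With the tool pointing down it reaches from about 0.225 to 0.875 m from the base axis. Payload 3.4 kg.
Tool frame: the origin (TCP) lies at the very end of the fingers, on their centre line; the grasp point (between the pads) lies 19 mm behind it; z points along the fingers, y is the direction in which the jaws open and shut (so a half turn about z gives the same grasp; the last joint's range is limited). The gripper opens to 85 mm and grips with 20 to 120 N. Pads are 22 mm wide; open, the fingers measure 114 mm over their backs; the gripper's body (76 mm by 85 mm) begins 54 mm behind the grasp point. The pads swing forward as they close: fully open they stand 13 mm farther back than shut.
Start: joints at [0.994, 0.276, 1.505, -0, 1.361, -0.121], TCP at [0.253, 0.516, 0.231] pointing down, gripper open.
Joint ranges: [-2.89, 2.89], [-0.75, 2.08], [0.22, 2.7], [-1.18, 4.32], [0.11, 2.71], [-2.7, 2.7]. Speed limits (rad/s): [2.57, 2.57, 3.14, 3.14, 3.14, 3.14].

## Interface

Orientations are given as a unit quaternion [w, x, y, z].
In Python, from rig import get_state, get_image, calibration, sign_off gives the robot as it stands. The module is installed in compiled form; this text tells all that it offers.
- The arm moves only by the tool drive_tool, never from a script. Its argument "targets" is one flat list of numbers, 7 for each row, row after row: the turn, a rotation vector about the tool's x, y, z in degrees, then the shift along the tool's x, y, z in mm, then the opening, from 0 (shut) to 1 (fully open). In form: [wx, wy, wz, tx, ty, tz, fingers, wx, wy, wz, tx, ty, tz, fingers, ...]. A call has 1 to 12 rows; each row shifts and turns the commanded pose from where the row before left it, along the tool's axes as they then stand; what a row does not reach is not made up. A row lasts 1/8 s, in which the tool goes at most 62.5 mm and 10.7 degrees, less where a joint would pass 70% of its speed; a pose out of reach is approached as far as the arm can. A call is refused whole if a number of a shift passes 62.5 or a number of a turn 10.7, either way. A call with a gripper value outside its range is refused whole. The fingers move at their own pace and stop on an object; "grip_force" is the grip in N (left out, the last holds). Time passes only in rows, so rows that do not move let the fingers close. It gives the time, the measured TCP pose, the force and the opening at its end, in the units of the state.
- get_state(): the state, without advancing time (a new reading comes with each control period).
- get_image(name): name is "side" or "top" or "wrist"; returns the picture (420x560x3 uint8, red, green, blue); there is no depth.
- calibration(name): a dict with "mtx" (3x3 intrinsics, pixels), "world_to_cam" (4x4, takes a point from world to camera coordinates); the wrist camera has in their place "hand_eye" (4x4, takes a point from camera to tool coordinates, whose origin is the TCP and whose axes are the flange's). Camera axes: x right, y down, z forward; pixel columns grow to the right and rows downward; lengths in m; the calibration is good to about 2 mm. A picture is of the moment at which its call begins: read the wrist's pose just before it. calibration takes no time and is no camera call.
- sign_off(): hands the job in, once; it reports no verdict.
The state is a dict: "clock": time; "qpos": joint angles; "qd": joint speeds; "effort": joint torques, N m; "position": TCP position; "ee_rot": TCP orientation; "contact_force": force on the tool from outside, world axes, zero at the start; "moment": the same for the moment, N m; "width": finger opening in m.
Only numpy, scipy, OpenCV 4.12 (cv2) and the standard library are available. Lean on these libraries where they do the work, as an engineer would, in place of code of your own. Each camera call takes 0.05 s, during which the arm holds its last target.

## Working session

There is one attempt and no reset: what is moved stays moved. The work goes in short steps, Python scripts to look and compute and a tool call to move; the robot and the scene stay as the last step left them, time stands still between calls to the robot, and variables do not carry over. Pictures are saved under pics/ and viewed, and the job is handed in when it is done.

Besides the shell and the picture viewer there is one more tool, called after "Emit:" as name(argument=value, ...) on one line, values as JSON. drive_tool: Moves the arm, as the interface text tells. Its arguments: {"type":"object","properties":{"targets":{"type":"array"},"grip_force":{"type":"number"}},"required":["targets"]}

```bash
mkdir -p pics
python3 - <<'E'
from rig import *
import cv2
s=get_state();print(s)
for n in("side","top"):
    cv2.imwrite(f"pics/{n}0.png",get_image(n)[:,:,::-1]);c=calibration(n);print(n,c)
print(calibration("wrist"))
E
```

```text
{'clock': 0.0, 'qpos': array([ 9.93992392e-01,  2.76597239e-01,  1.50614494e+00,  2.82032755e-05,
        1.36068213e+00, -1.20996323e-01]), 'qd': array([-0.00060109, -0.00069813, -0.00079782, -0.00162384,  0.00134942,
        0.00158629]), 'effort': array([-5.13775631e-04, -4.16773903e+01, -2.45808506e+01, -5.13331433e-04,
        1.10193048e-02,  1.91850904e-05]), 'position': array([0.25281231, 0.51585402, 0.23043372]), 'ee_rot': array([-3.26045500e-04,  2.25938813e-01,  9.74141065e-01, -8.55930638e-04]), 'contact_force': array([-0.8365925 ,  0.01739936,  0.93602525]), 'moment': array([ 0.03230916, -0.01174271,  0.02163881]), 'width': 0.08531301208861078}
side {'mtx': array([[385.62897975,   0.        , 279.27560352],
       [  0.        , 385.62897975, 216.66955856],
       [  0.        ,   0.        ,   1.        ]]), 'world_to_cam': array([[ 0.9389996 ,  0.34368665, -0.01261901, -0.50554662],
       [ 0.18688419, -0.54070807, -0.82018844, -0.05313325],
       [-0.28871102,  0.76779832, -0.57195427,  1.34644451],
       [ 0.        ,  0.        ,  0.        ,  1.        ]])}
top 
[... 241 characters left out ...]
      [-0.97843046, -0.03485269, -0.20361516,  0.58929888],
       [ 0.20333071,  0.01155746, -0.9790419 ,  1.48772837],
       [ 0.        ,  0.        ,  0.        ,  1.        ]])}
{'mtx': array([[350.76075036,   0.        , 282.47287414],
       [  0.        , 350.76075036, 218.17768673],
       [  0.        ,   0.        ,   1.        ]]), 'hand_eye': array([[-1.34023019e-03, -9.47939956e-01, -3.18446296e-01,
         8.10126714e-02],
       [ 9.99998934e-01, -1.08569601e-03, -9.76786802e-04,
        -6.55342429e-04],
       [ 5.80199366e-04, -3.18447265e-01,  9.47940400e-01,
        -1.42385943e-01],
       [ 0.00000000e+00,  0.00000000e+00,  0.00000000e+00,
         1.00000000e+00]])}
```

View pics/side0.png

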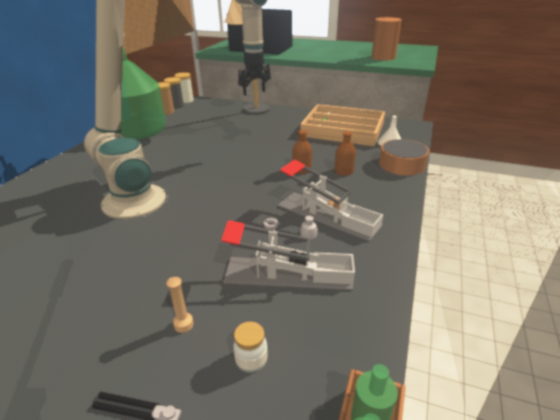

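View pics/top0.png

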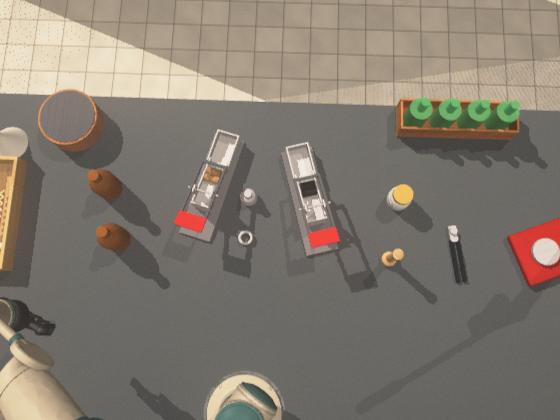

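The corks are in the left feeder: tan at about (212,173) in the top view, with the red paddle at (190,222). I'll enlarge it to measure.

Run:
```python
import cv2
a=cv2.imread("pics/top0.png")[120:255,160:270];cv2.imwrite("pics/c1.png",cv2.resize(a,None,fx=4.4,fy=4.4,interpolation=2))
a=cv2.imread("pics/side0.png")[150:245,265:395];cv2.imwrite("pics/c2.png",cv2.resize(a,None,fx=6,fy=6,interpolation=2))
```

```text
(no output)
```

View pics/c1.png

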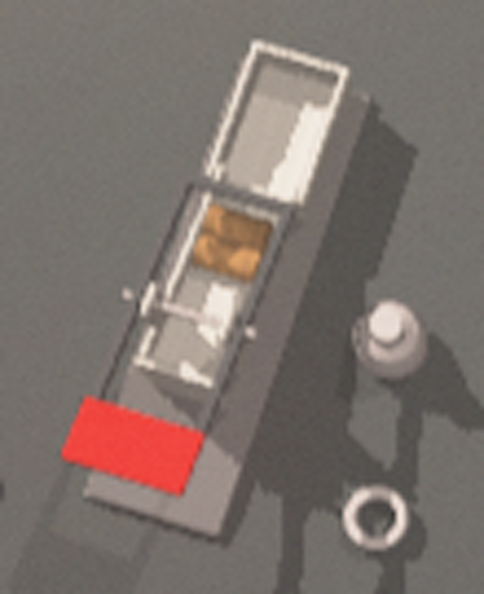

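View pics/c2.png

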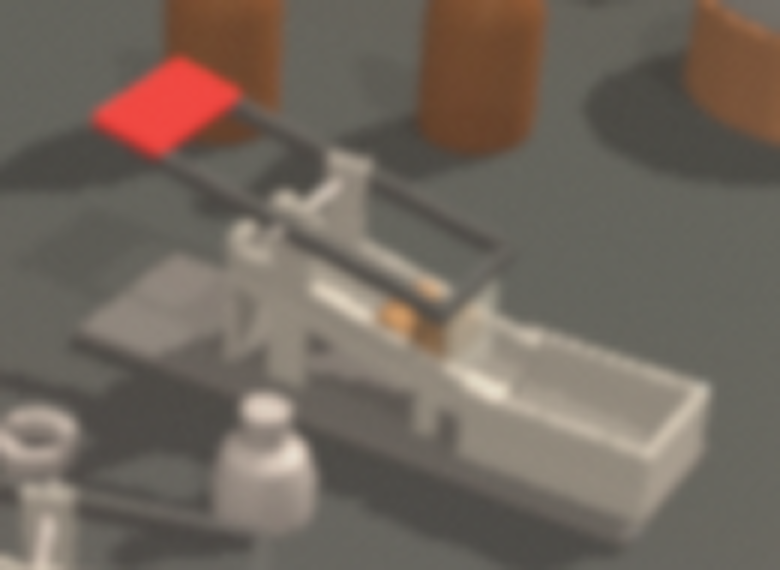

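```bash
cat > h.py <<'E'
import numpy as np
from rig import *
def bp(n,u,v,z):
    c=calibration(n);M=c["world_to_cam"];R=M[:3,:3];o=-R.T@M[:3,3]
    d=R.T@np.linalg.inv(c["mtx"])@[u,v,1]; return o+d*(z-o[2])/d[2]
def proj(n,p):
    c=calibration(n);q=c["mtx"]@(c["world_to_cam"]@np.r_[p,1])[:3];return q[:2]/q[2]
E
python3 - <<'E'
from h import *
f=lambda u,v,z:bp("top",160+u/4.4-.4,120+v/4.4-.4,z)[:2].round(4)
P=[f(86,396,.134),f(205,435,.134),f(183,494,.142),f(62,458,.142)]
print("pad",P,np.mean(P,0))
T=[f(255,42,.051),f(347,70,.051),f(300,200,.051),f(205,178,.051)];print("tray",T)
A=[f(127,294,.11),f(250,331,.11)];print("axle",A,np.mean(A,0))
B=[f(83,495,.01),f(220,540,.01)];print("base",B)
g=lambda u,v,z:bp("side",265+u/6-.4,150+v/6-.4,z)[:2].round(4)
S=[g(180,56,.142),g(243,97,.134),g(157,158,.134),g(92,115,.142)];print("side pad",S,np.mean(S,0))
d=np.mean(A,0)-np.mean(P,0);print(np.linalg.norm(d),np.degrees(np.arctan2(d[1],d[0])))
# sideview bottles etc
for n,u,v in (("b1",104,195),("b2",117,246),("bell",248,200),("ring",245,238)): print(n,bp("top",u,v,.03)[:2].round(3))
for n,u,v in (("b1",302,165),("b2",345,172)): print(n,bp("side",u,v,0)[:2].round(3))
E
```

```text
pad [array([0.5571, 0.201 ]), array([0.5344, 0.123 ]), array([0.4946, 0.1333]), array([0.5149, 0.2116])] [0.52525  0.167225]
tray [array([0.83  , 0.1185]), array([0.8116, 0.0529]), array([0.7162, 0.0805]), array([0.7297, 0.1471])]
axle [array([0.631 , 0.1841]), array([0.609 , 0.1016])] [0.62    0.14285]
base [array([0.5114, 0.2232]), array([0.4835, 0.1266])]
side pad [array([0.5142, 0.2201]), array([0.5573, 0.1991]), array([0.5349, 0.1191]), array([0.4917, 0.1388])] [0.524525 0.169275]
0.0978350812592293 -14.426850106047128
b1 [0.614 0.455]
b2 [0.46 0.4 ]
bell [0.614 0.015]
ring [0.498 0.019]
b1 [0.471 0.45 ]
b2 [0.647 0.448]
```

Emit:
drive_tool(targets=[0,0,0,-39.4,-19.3,0,0,0,0,0,-39.4,-19.3,0,0,0,0,0,-39.4,-19.3,0,0,0,0,0,-39.4,-19.3,0,0,0,0,0,-39.4,-19.3,0,0,0,0,0,-39.4,-19.3,0,0,0,0,0,-39.4,-19.3,0,0,0,0,0,-39.4,-19.3,0,0,0,0,0,-39.4,-19.3,0,0,0,0,0,-39.4,-19.3,0,0,0,0,-5.5,0,0,0,0,0,0,-5.5,0,0,0,0])

```text
clock: 1.6
position: [0.522, 0.1688, 0.2306]
ee_rot: [-0.001, 0.131, 0.991, -0.0]
contact_force: [0.1, 0.3, -0.7]
width: 0.0001
```

Emit:
drive_tool(targets=[0,0,0,0,0,15,0,0,0,0,0,0,15,0,0,0,0,0,0,15,0,0,0,0,0,0,0,0,0,0,0,0,0,0,0])

```text
clock: 2.22
position: [0.5221, 0.1698, 0.1864]
ee_rot: [0.0, 0.132, 0.991, 0.0]
contact_force: [-0.5, -0.5, 0.6]
width: 0.0002
```

Run:
```python
from h import *
import cv2
from scipy.spatial.transform import Rotation as Ro
s=get_state();print(s)
im={n:get_image(n) for n in("side","wrist","top")}
cv2.imwrite("pics/w1.png",im["wrist"][:,:,::-1])
cv2.imwrite("pics/s1.png",cv2.resize(im["side"][120:245,230:395,::-1],None,fx=4.5,fy=4.5,interpolation=2))
print(Ro.from_quat(s["ee_rot"],scalar_first=True).as_matrix().round(3))
```

```text
{'clock': 2.225, 'qpos': array([ 1.87544353e-01,  2.66172339e-01,  1.63427531e+00,  7.45899711e-05,
        1.24080205e+00, -1.11948601e+00]), 'qd': array([-0.00092622, -0.00863082, -0.01183854,  0.00078808,  0.00209629,
       -0.00217285]), 'effort': array([ 7.06785169e-03, -3.92907143e+01, -2.29207206e+01,  2.61704207e-05,
        2.81045423e-02,  1.80288069e-03]), 'position': array([0.52214096, 0.1697539 , 0.18636162]), 'ee_rot': array([1.51723014e-04, 1.31512979e-01, 9.91314433e-01, 8.73477294e-05]), 'contact_force': array([-0.53016025, -0.54633526,  0.63493181]), 'moment': array([-0.00267812,  0.01089509,  0.01574598]), 'width': 0.0002492555611392699}
[[-0.965  0.261  0.   ]
 [ 0.261  0.965  0.   ]
 [-0.     0.    -1.   ]]
```

View pics/w1.png

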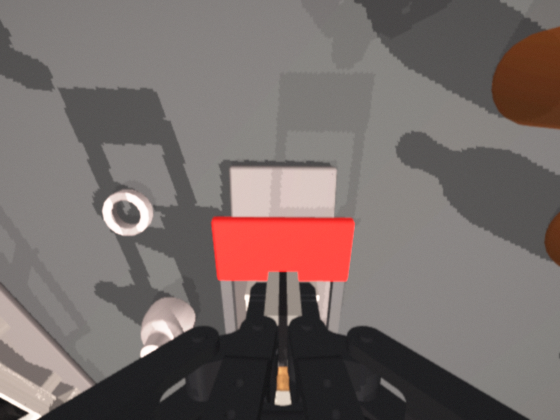

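View pics/s1.png

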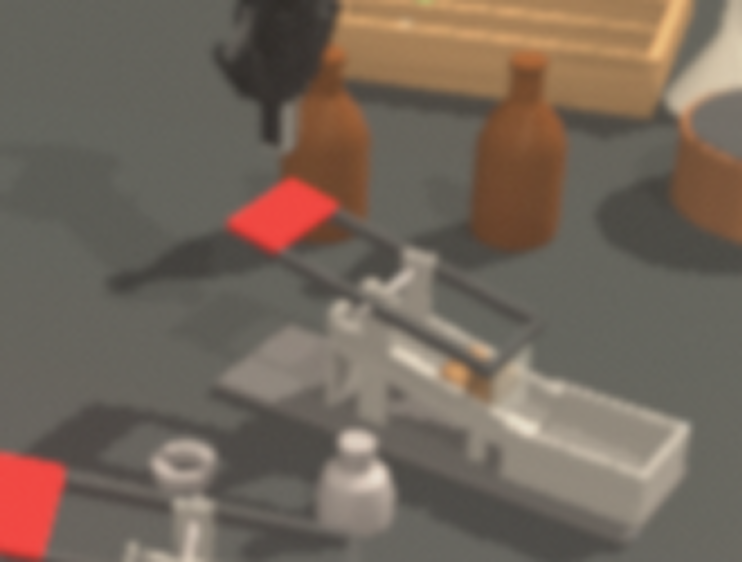

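The wrist view shows the fingertips centred on the cork feeder's paddle: the tip is at (283,272), and the paddle spans columns 213–353. Next I'll press down in steps.

Emit:
drive_tool(targets=[0,0,0,0,0,12,0,0,0,0,0,0,12,0,0,0,0,0,0,12,0,0,0,0,0,0,8,0,0,0,0,0,0,8,0,0,0,0,0,0,8,0,0,0,0,0,0,8,0,0,0,0,0,0,6,0,0,0,0,0,0,6,0,0,0,0,0,0,0,0])

```text
clock: 3.62
position: [0.5214, 0.1698, 0.1059]
ee_rot: [-0.001, 0.132, 0.991, 0.0]
contact_force: [-4.9, 2.7, 4.3]
width: -0.0001
```

Emit:
drive_tool(targets=[0,0,0,0,0,4,0,0,0,0,0,0,3,0,0,0,0,0,0,2,0,0,0,0,0,0,0,0,0,0,0,0,0,0,0,0,0,0,0,0,0,0,0,0,0,0,0,0,0])

```text
clock: 4.5
position: [0.5221, 0.1697, 0.0987]
ee_rot: [0.001, 0.131, 0.991, 0.0]
contact_force: [-5.2, 1.1, 11.3]
width: 0.0002
```

Run:
```python
from h import *
import cv2
cv2.imwrite("pics/s2.png",cv2.resize(get_image("side")[120:245,230:395,::-1],None,fx=4.5,fy=4.5,interpolation=2))
cv2.imwrite("pics/t2.png",cv2.resize(get_image("top")[120:255,160:270,::-1],None,fx=4.4,fy=4.4,interpolation=2))
s=get_state();print(s["position"],s["contact_force"])
```

```text
[0.52211153 0.169676   0.09870179] [-5.2126987   0.92979772 10.41682091]
```

View pics/s2.png

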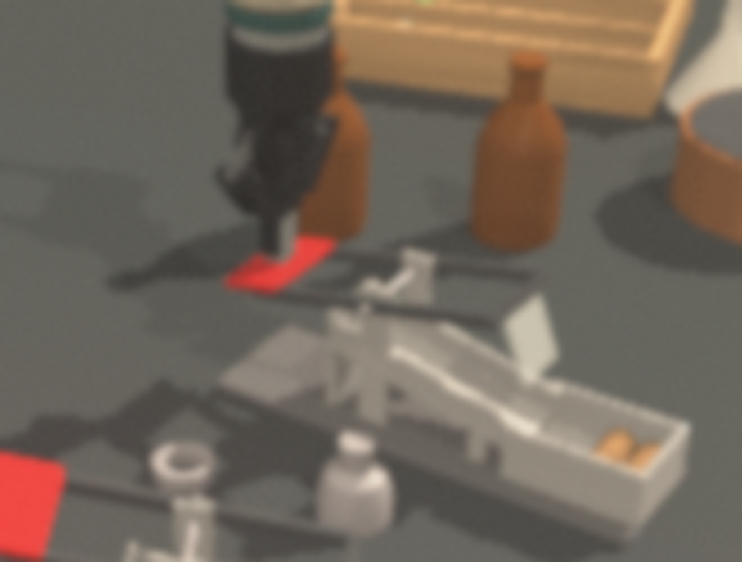

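View pics/t2.png

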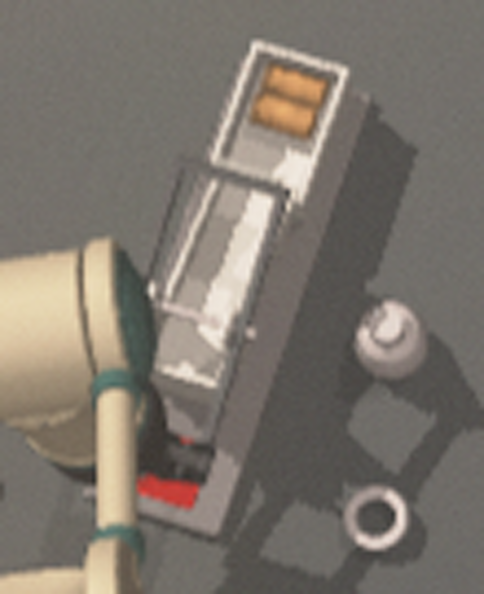

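Both corks are in the tray, at (295,82) and (285,115) in the top crop, and the gate is up. I'll let the paddle rise gently and retreat.

Emit:
drive_tool(targets=[0,0,0,0,0,0,0,0,0,0,0,0,-6,0,0,0,0,0,0,-8,0,0,0,0,0,0,-8,0,0,0,0,0,0,-8,0,0,0,0,0,0,-10,0,0,0,0,0,0,-15,0,0,0,0,0,0,-30,0,0,0,0,0,0,-40,0,0,0,0,0,0,0,0,0,0,0,0,0,0,0,0,0,0,0,0,0,0])

```text
clock: 6.1
position: [0.521, 0.1694, 0.221]
ee_rot: [-0.001, 0.132, 0.991, -0.0]
contact_force: [0.3, 0.5, -0.1]
width: -0.0001
```

Run:
```python
from h import *
import cv2
cv2.imwrite("pics/s3.png",cv2.resize(get_image("side")[120:295,220:395,::-1],None,fx=3.4,fy=3.4,interpolation=2))
cv2.imwrite("pics/t3.png",get_image("top")[:,:,::-1])
s=get_state();print(s["clock"],s["position"],s["contact_force"],abs(s["qd"]).max())
```

```text
6.2 [0.52126261 0.16944686 0.2211295 ] [ 0.24841357 -0.18573246 -0.11588198] 0.006232766214446829
```

View pics/s3.png

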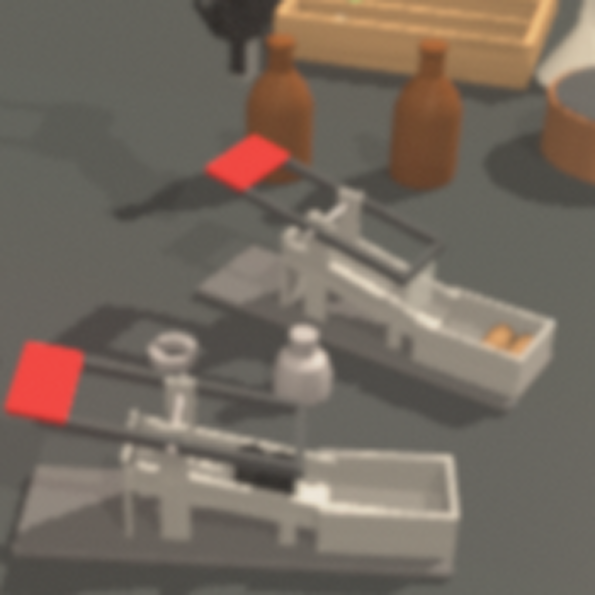

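View pics/t3.png

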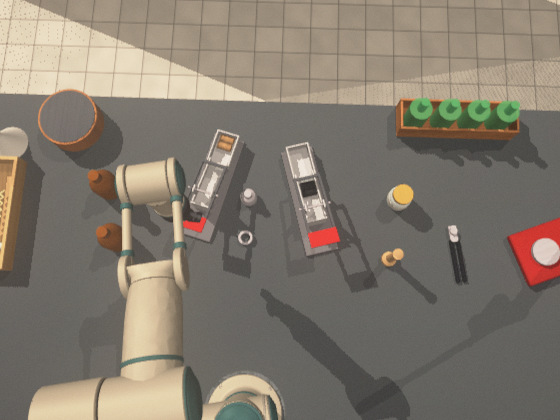

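```bash
python3 -c "
from rig import *
print(sign_off())"
```

```text
the job is handed in; nothing more can be done
None
```

The job is done and handed in. I pressed the left feeder's paddle (the one with the tan corks) down to its stop with closed fingertips, reading about 11 N. I held it until both corks had rolled into the catch tray, then eased it back up and moved clear.

Pictures taken at 6.2 s, just before handing in, showed:
- **Corks:** both were in the cork feeder's tray.
- **Gates:** the cork feeder's paddle was back up and its gate shut. The other feeder's paddle was still up, with its stoppers in place.
- **Other items:** the bottles and everything else on the counter looked unmoved.
- **Robot:** it was touching nothing, with about 0.3 N on the force reading, and the tool was 221 mm up.

I judged the lever angles and cork stillness by eye, because the state gives no readings for them. No check failed. The top and side cameras agreed on the paddle's position to about 2 mm.

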